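# Load the tube rack and start the run on the touch-free panel

### The arm

A 6-joint arm with a two-finger parallel gripper is mounted at the origin on the work surface. World frame = base frame: x ahead of the robot, y to its left, z up, the work surface at z = 0. Lengths are in mm, angles in rad, forces in N, time in s.
With the tool pointing down it reaches from about 250 to 725 mm from the base axis. Payload 9.7 kg.
Tool frame: the origin (TCP) lies between the finger pads, 19 mm behind the fingertips; this is the grasp point; z points along the fingers, y is the line along which they close (so a half turn about z gives the same grasp; the last joint's range is limited). The gripper opens to 85 mm and grips with 20 to 120 N. Pads are 22 mm wide; open, the fingers measure 114 mm over their backs; the gripper's body (76 mm by 85 mm) begins 54 mm behind the grasp point. The pads swing forward as they close: fully open they stand 13 mm farther back than shut.
Start: joints at [1.31, 0.087, 0.176, 1.66, 0, 1.571], TCP at [141.817, 531.399, 249.984] pointing down, gripper open.
Joint ranges: [-3.13, 3.13], [-0.85, 1.81], [-1.15, 1.24], [-2.2, 2.28], [-1.44, 1.52], [-3.14, 3.14]. Speed limits (rad/s): [2.22, 2.22, 2.57, 3.14, 3.14, 3.14].

### API

Orientations are given as a 3x3 rotation matrix whose columns are the frame's x, y, z axes.
In Python, from bench import bot gives the robot as it stands.
- The arm moves only by the tool step_arm, never from a script. Its argument "deltas" is a list that holds one entry, the list of rows, each a list of 5 numbers: the opening, from 0 (shut) to 1 (fully open), then the shift along the tool's x, y, z in m, then the turn about the tool's z in degrees. A call has 1 to 20 rows; each row shifts and turns the commanded pose from where the row before left it, along the tool's axes as they then stand; what a row does not reach is not made up. A row lasts 1/8 s, in which the tool goes at most 62.5 mm and 10.7 degrees, less where a joint would pass 70% of its speed; a pose out of reach is approached as far as the arm can. A call is refused whole if a number of a shift passes 0.0625 or a number of a turn 10.7, either way. A call with a gripper value outside its range is refused whole. The fingers move at their own pace and stop on an object; "newtons" is the grip in N (left out, the last holds). Time passes only in rows, so rows that do not move let the fingers close. It gives the time, the measured TCP pose, the force, the opening and the grip force at its end, in the units of the state.
- bot.read_state(): the state, without advancing time (a new reading comes with each control period).
- bot.snapshot(name): name is "scene" or "top" or "wrist"; returns the picture (400x640x3 uint8, red, green, blue); there is no depth.
- bot.get_calibration(name): a dict with "intrinsics" (3x3 intrinsics, pixels), "R" (3x3) and "t" (3): a world point X has camera coordinates R X + t; the wrist camera has in their place "T_tool_cam" (4x4, takes a point from camera to tool coordinates, whose origin is the TCP and whose axes are the flange's). Camera axes: x right, y down, z forward; pixel columns grow to the right and rows downward; lengths in mm; the calibration is good to about 2 mm. A picture is of the moment at which its call begins: read the wrist's pose just before it. get_calibration takes no time and is no camera call.
- bot.finish_job(): hands the job in; it is judged then, once.
The state is a dict: "t": time; "qpos": joint angles; "qd": joint speeds; "joint_torque": joint torques, N m; "eef_pos": TCP position; "orientation": TCP orientation; "contact_force": force on the tool from outside, world axes, zero at the start; "wrist_torque": the same for the moment, N m; "opening": opening from 0.0 (shut) to 1.0 (fully open); "gripper_force": force on a finger pad.
Only numpy, scipy, OpenCV 4.12 (cv2) and the standard library are available. Lean on these libraries where they do the work, as an engineer would, in place of code of your own. Each camera call takes 0.05 s, during which the arm holds its last target. There are 200 camera calls.

### The job

With your fingertips, push the tube rack along the lane of the loading dock until it is fully home against the back stop; do not pick it up. Then start the run: point at the round window of the touch-free panel, fingertips just above its middle (a finger's breadth or two) for at least two seconds without touching the panel, and draw the hand well clear again. Do not point closely at the square or the long window, and leave everything else where it stands.

Things in the scene. Friction and masses are not known exactly. Their poses are not given: they have to be found in the camera images.
- dock: Loading dock, fixed, yawed up to 0.18 rad. Origin: bench level, foot of the back stop, mid-lane; x is the push direction, z up. Lane: x -0.23 to 0, floor 6 mm above the bench, between guide rails 46 mm apart, 8 mm thick, tops 18 mm above the bench. The back stop is the front face (x = 0) of a white housing, x 0 to 0.12, 150 mm wide, 75 mm tall.
- rack: White tube rack loose in the lane, 40 to 85 mm short of home: 110 mm long (its x, along the lane), 40 wide, body 50 high with flat upright ends; five capped tubes in a row, 19 mm from each end, cap tops 85 mm above its underside. 0.18 to 0.37 kg, slides freely. Origin: centre of its underside, 6 mm above the bench; home is origin at x = -0.055 in the dock's frame.
- panel: Touch-free panel: fixed white box, 100 mm (its x) by 220 mm (its y), 40 mm high, left or right of the dock. Origin: centre of its underside; z up. Three flat black windows in a row along its y at -0.07, 0 and 0.07, in any order. A window answers to the tool point (TCP, between the fingers).
- round_window: The start window: a black disc 36 mm across. Its origin is the centre of its underside, at the panel's top (40 mm above the bench); it is 4 mm thick, so its top is 44 mm above the bench. z is up.
- square_window: Square black window, 34 x 34 mm (stop). Its origin is the centre of its underside, at the panel's top (40 mm above the bench); it is 4 mm thick, so its top is 44 mm above the bench. z is up.
- long_window: Long narrow black window, 54 mm (its x) by 14 mm (rinse). Its origin is the centre of its underside, at the panel's top (40 mm above the bench); it is 4 mm thick, so its top is 44 mm above the bench. z is up.
- mixer: Roller mixer, fixed, on the other side of the dock from the panel: 130 mm (its x) by 220 mm (its y), 67 mm high with the tubes that lie on it. Origin: centre of its underside.
- jar: Bystander, loose: small white-capped jar, 28 mm across, 45 mm tall, standing beside the lane. Origin: centre of its underside.
- bottle: Bystander, loose: capped bottle, 60 mm across, 150 mm tall. Origin: centre of its underside.
- beaker: Bystander, loose: open beaker, 70 mm across, 85 mm tall. Origin: centre of its underside.
- pen: Bystander, loose: marker pen lying on the bench near the panel, 140 mm long along its x, 15 mm thick. Origin: centre of its underside.
- spare_rack: Bystander, loose: a rack of the same make as 'rack', standing on the open bench, not in the lane; leave it alone. Origin: centre of its underside.
Not all that is in view belongs to the job. Leave any red look-alike of the rack alone.

How it is judged:
By the outcome, as a careful person would: the job done as asked, in the order asked, and still so for the second after the job is handed in, with the robot touching nothing.
It also fails if it takes over 45 s, if anything falls off the work surface, if the arm or the gripper's body presses on something with over 40 N, if the wrist force passes 120 N, or if a joint passes its speed limit or range.

## Working session

There is one attempt and no reset: what is moved stays moved. The work goes in short steps, Python scripts to look and compute and a tool call to move; the robot and the scene stay as the last step left them, time stands still between calls to the robot, and variables do not carry over. Pictures are saved under pics/ and viewed, at most 10 in all, crops included, and the job is handed in when it is done.

Besides the shell and the picture viewer there is one more tool, called after "Request:" as name([rows], argument=value, ...), one row to a line, values as JSON. step_arm: Moves the arm, as the interface text tells. Its arguments: {"type":"object","properties":{"deltas":{"type":"array"},"newtons":{"type":"number"}},"required":["deltas"]}

```bash
mkdir -p pics
python3 - <<'E'
from bench import bot
import cv2,numpy as np
for n in("top","scene"):
    im=bot.snapshot(n);cv2.imwrite(f"pics/{n}0.png",im[:,:,::-1])
    c=bot.get_calibration(n);print(n,np.round(c["intrinsics"],1).tolist(),np.round(c["R"],4).tolist(),np.round(c["t"],1).tolist())
print(bot.get_calibration("wrist")); s=bot.read_state();print(s["t"],s["eef_pos"],s["orientation"],s["opening"])
E
```

```text
top [[425.7, 0.0, 322.1], [0.0, 425.7, 197.2], [0.0, 0.0, 1.0]] [[-0.011, -0.9993, 0.0344], [-0.998, 0.0089, -0.0622], [0.0618, -0.035, -0.9975]] [-22.2, 462.2, 1044.3]
scene [[495.0, 0.0, 312.8], [0.0, 495.0, 193.7], [0.0, 0.0, 1.0]] [[0.8625, 0.5059, -0.0104], [0.3133, -0.55, -0.7741], [-0.3974, 0.6645, -0.6329]] [-400.7, -103.9, 1321.9]
{'intrinsics': array([[354.63596201,   0.        , 320.92825011],
       [  0.        , 354.63596201, 198.4032578 ],
       [  0.        ,   0.        ,   1.        ]]), 'T_tool_cam': array([[ 1.04765398e-03, -9.63604380e-01, -2.67330324e-01,
         6.70448393e+01],
       [ 9.99999436e-01,  1.05672690e-03,  1.09926641e-04,
         7.86989074e-01],
       [ 1.76569351e-04, -2.67330288e-01,  9.63604943e-01,
        -1.23900458e+02],
       [ 0.00000000e+00,  0.00000000e+00,  0.00000000e+00,
         1.00000000e+00]])}
0.1 [141.79655365 531.23325192 249.35838245] [[-9.66173986e-01  2.57890976e-01 -2.72194451e-04]
 [ 2.57891117e-01  9.66173293e-01 -1.15708165e-03]
 [-3.54139072e-05 -1.18813872e-03 -9.99999294e-01]] 1.0017818789500665
```

View pics/top0.png

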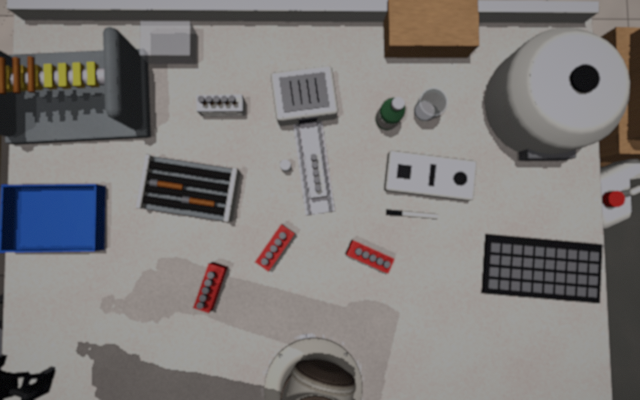

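View pics/scene0.png

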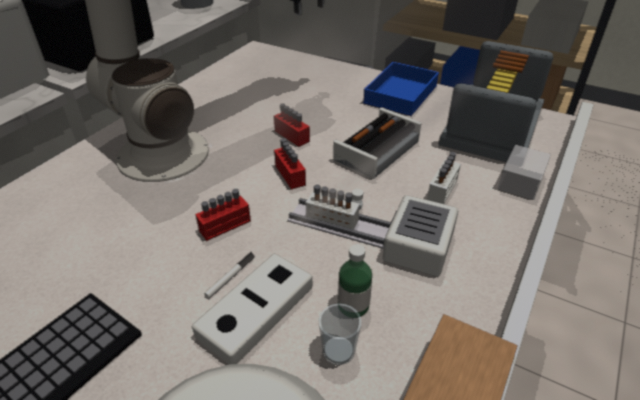

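The top view shows the dock housing at (305,95), its lane running down to (318,212) with a white rack in it, and the panel at (430,176) with its round window at (460,178). The spare rack is at (221,104). The red look-alikes are at (275,247), (370,256) and (210,287). The white rack between the rails at (317,178) is the one meant. I'll confirm that in an enlarged crop.

Run:
```python
import cv2
im=cv2.imread("pics/top0.png")
c=im[60:225,265:485];cv2.imwrite("pics/crop0.png",cv2.resize(c,(792,594),interpolation=cv2.INTER_CUBIC))
```

```text
(no output)
```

View pics/crop0.png

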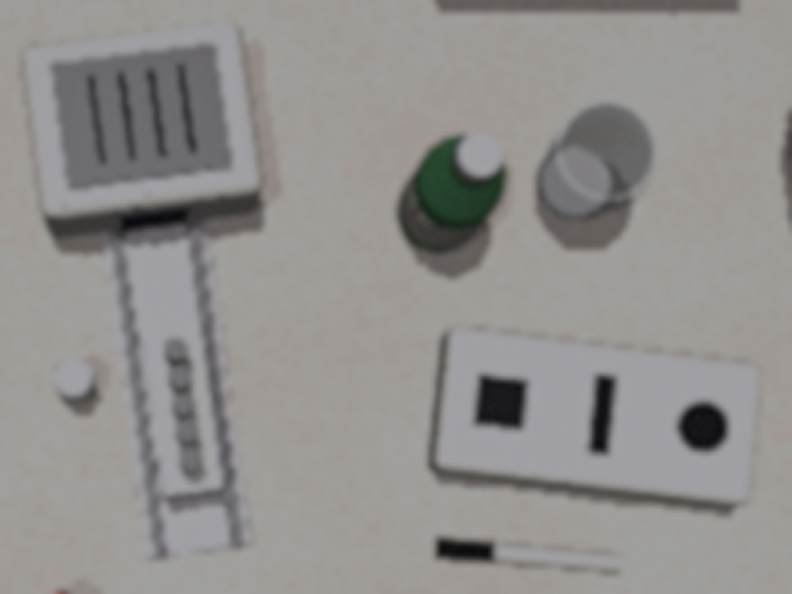

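The crop shows a white rack with five caps, from (178,348) to (193,470), inside the rails. Its near end is at about (193,493), with the mouth of the lane at (198,551). The round window is at crop (703,427), and the jar stands left of the lane at (75,380).

```bash
cat > h.py <<'E'
import numpy as np
from bench import bot
def w(name,u,v,z):
    c=bot.get_calibration(name);R=np.array(c["R"]);t=np.array(c["t"])
    d=R.T@np.linalg.solve(c["intrinsics"],[u,v,1]);o=-R.T@t
    return o+d*(z-o[2])/d[2]
def wr(u,v,z):
    c=bot.get_calibration("wrist");s=bot.read_state();T=np.array(c["T_tool_cam"]);R=np.array(s["orientation"])
    d=R@T[:3,:3]@np.linalg.solve(c["intrinsics"],[u,v,1]);o=R@T[:3,3]+s["eef_pos"]
    return o+d*(z-o[2])/d[2]
E
python3 - <<'E'
from h import *
P=dict(mouthL=(150,557,18),mouthR=(246,545,18),hL=(47,217,75),hR=(262,195,75),cap1=(178,348,91),cap5=(193,470,91),endL=(163,497,56),endR=(222,488,56),round=(703,427,44),long=(602,414,44),sq=(501,402,44),jar=(75,380,45),pen=(530,555,10),bott=(480,155,150),beak=(608,150,85))
Q={k:w("top",265+u/3.6,60+v/3.6,z) for k,(u,v,z) in P.items()}
for k in Q:print(k,np.round(Q[k]))
h=(Q["hL"]+Q["hR"])/2;m=(Q["mouthL"]+Q["mouthR"])/2;d=(h-m)[:2];print(np.linalg.norm(d),np.arctan2(d[1],d[0]))
d=(Q["cap1"]-Q["cap5"])[:2];print(np.linalg.norm(d),np.arctan2(d[1],d[0]))
d=(Q["hL"]-Q["hR"])[:2];print(np.linalg.norm(d),np.arctan2(-d[0],d[1]))
E
```

```text
mouthL [419.  12.  18.]
mouthR [426. -54.  18.]
hL [641.  78.  75.]
hR [656. -64.  75.]
cap1 [552.  -7.  91.]
cap5 [473. -16.  91.]
endL [457.   3.  56.]
endR [463. -36.  56.]
round [ 503. -365.   44.]
long [ 512. -296.   44.]
sq [ 521. -227.   44.]
jar [538.  61.  45.]
pen [ 417. -253.   10.]
bott [ 661. -193.  150.]
beak [ 683. -293.   85.]
227.73694565720828 0.12222086098780642
79.44688493851856 0.11154782002012055
142.3935630161958 0.10104055365051211
```

Request:
step_arm([
  [[0, 0, 0, 0, -10.6], [0, 0, 0, 0, -10.6], [0, -0.015, -0.0413, 0, 0], [0, -0.015, -0.0413, 0, 0], [0, -0.015, -0.0413, 0, 0], [0, -0.015, -0.0413, 0, 0], [0, -0.015, -0.0413, 0, 0], [0, -0.015, -0.0413, 0, 0], [0, -0.015, -0.0413, 0, 0], [0, -0.015, -0.0413, 0, 0], [0, -0.015, -0.0413, 0, 0], [0, -0.015, -0.0413, 0, 0], [0, -0.015, -0.0413, 0, 0], [0, -0.015, -0.0413, 0, 0], [0, -0.015, -0.0413, 0, 0], [0, -0.015, -0.0413, 0, 0], [0, 0, 0, 0, 0]],
])

```text
t: 2.22
eef_pos: [414.1, -22.5, 249.2]
orientation: [[-0.994, -0.105, -0.001], [-0.105, 0.994, -0.0], [0.001, -0.0, -1.0]]
contact_force: [-0.8, 1.3, 0.7]
opening: -0.0
gripper_force: 0.0
```

Run:
```python
from h import *
import cv2
s=bot.read_state();print(s["t"],s["eef_pos"],s["orientation"][:,0],s["qpos"],s["opening"])
cv2.imwrite("pics/w1.png",bot.snapshot("wrist")[:,:,::-1])
```

```text
2.225 [414.07534054 -22.51264584 249.24903828] [-0.99444349 -0.10526252  0.00139661] [-5.41191278e-02 -2.32449418e-01 -1.25941745e-01  1.67866950e+00
 -3.05019415e-04 -1.59576968e-01] -0.0002824976206585925
```

View pics/w1.png

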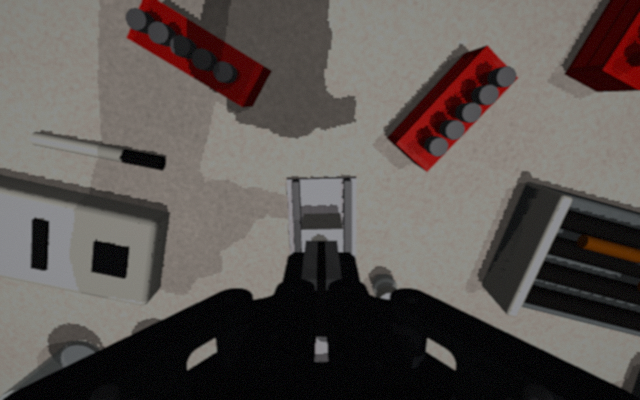

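The wrist view shows the lane mouth at (288,178)–(355,178) and the rack's near top edge at (301,228)–(343,228), with the jar at (382,280). The rack end is parallel to the tool.

Run:
```python
from h import *
for u,v,z in((288,178,18),(355,178,18),(302,228,56),(342,228,56),(296,245,18),(352,245,18)):print(np.round(wr(u,v,z),1))
```

```text
[426.8 -53.3  18. ]
[419.5  14.9  18. ]
[465.3 -33.3  56. ]
[461.2   4.5  56. ]
[499.5 -38.6  18. ]
[493.   21.5  18. ]
```

Request:
step_arm([
  [[0, 0, 0.002, 0.0394, 0], [0, 0, 0, 0.0394, 0], [0, 0, 0, 0.0394, 0], [0, 0, 0, 0.0394, 0], [0, 0, 0, 0.0394, 0], [0, 0, 0, 0, 0], [0, -0.01, 0, 0, 0], [0, -0.01, 0, 0, 0], [0, -0.01, 0, 0, 0], [0, -0.004, 0, 0, 0], [0, -0.004, 0, 0, 0], [0, -0.004, 0, 0, 0], [0, -0.006, 0, 0, 0], [0, -0.006, 0, 0, 0], [0, -0.006, 0, 0, 0], [0, -0.006, 0, 0, 0], [0, -0.006, 0, 0, 0], [0, -0.006, 0, 0, 0], [0, -0.006, 0, 0, 0]],
])

```text
t: 4.65
eef_pos: [497.3, -9.3, 52.9]
orientation: [[-0.994, -0.109, -0.0], [-0.109, 0.994, 0.0], [0.0, 0.0, -1.0]]
contact_force: [-3.6, -0.1, 0.9]
opening: 0.0
gripper_force: 1.5
```

Run:
```python
from h import *
import cv2
a=bot.snapshot("wrist");b=cv2.resize(bot.snapshot("top")[50:230,240:400],None,fx=3,fy=3,interpolation=2)
cv2.imwrite("pics/w2.png",np.hstack([cv2.resize(a,(320,200)),b[:200,:]])[:,:,::-1]);cv2.imwrite("pics/t2.png",b[:,:,::-1])
```

```text
(no output)
```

View pics/t2.png

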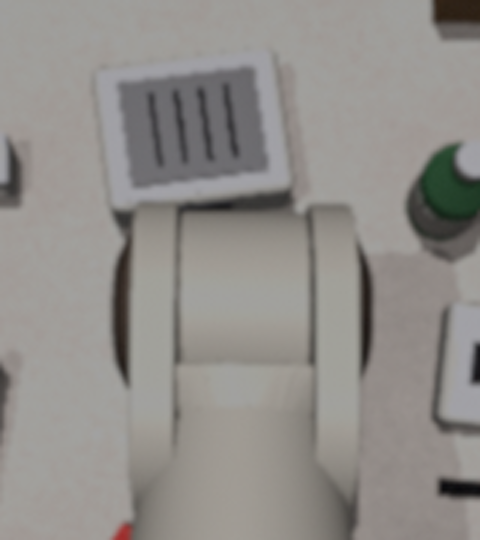

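The arm hides the rack in this view. The contact force of 3.6 N against the push shows it is sliding, so I'll continue slowly and watch the force.

Request:
step_arm([
  [[0, -0.005, 0, 0, 0], [0, -0.005, 0, 0, 0], [0, -0.005, 0, 0, 0], [0, -0.005, 0, 0, 0], [0, -0.003, 0, 0, 0], [0, -0.0015, 0, 0, 0], [0, -0.0015, 0, 0, 0]],
])

```text
t: 5.62
eef_pos: [522.7, -6.5, 53.0]
orientation: [[-0.994, -0.109, -0.0], [-0.109, 0.994, 0.0], [0.0, 0.0, -1.0]]
contact_force: [-2.9, 0.4, 2.1]
opening: -0.001
gripper_force: 1.6
```

Request:
step_arm([
  [[0, -0.0015, 0, 0, 0], [0, -0.0015, 0, 0, 0]],
])

```text
t: 5.88
eef_pos: [525.8, -6.2, 53.0]
orientation: [[-0.994, -0.109, 0.0], [-0.109, 0.994, -0.0], [-0.0, -0.0, -1.0]]
contact_force: [-3.3, 0.7, 0.9]
opening: -0.002
gripper_force: 1.6
```

Request:
step_arm([
  [[0, -0.0015, 0, 0, 0], [0, -0.0015, 0, 0, 0]],
])

```text
t: 6.12
eef_pos: [528.8, -5.8, 53.0]
orientation: [[-0.994, -0.109, 0.0], [-0.109, 0.994, -0.0], [-0.0, -0.0, -1.0]]
contact_force: [-3.9, 0.7, 1.6]
opening: 0.001
gripper_force: 1.6
```

Request:
step_arm([
  [[0, -0.0015, 0, 0, 0], [0, -0.0015, 0, 0, 0]],
])

```text
t: 6.38
eef_pos: [531.7, -5.5, 53.0]
orientation: [[-0.994, -0.109, -0.0], [-0.109, 0.994, 0.0], [0.0, 0.0, -1.0]]
contact_force: [-3.1, 0.3, 0.8]
opening: 0.002
gripper_force: 1.6
```

Request:
step_arm([
  [[0, -0.0015, 0, 0, 0], [0, -0.0015, 0, 0, 0]],
])

```text
t: 6.62
eef_pos: [533.7, -5.3, 53.0]
orientation: [[-0.994, -0.109, -0.002], [-0.109, 0.994, -0.0], [0.002, -0.0, -1.0]]
contact_force: [-13.9, -1.6, 8.1]
opening: -0.002
gripper_force: 6.9
```

Request:
step_arm([
  [[0, -0.001, 0, 0, 0], [0, 0, 0, 0, 0]],
])

```text
t: 6.88
eef_pos: [533.8, -5.3, 53.0]
orientation: [[-0.994, -0.109, -0.004], [-0.109, 0.994, -0.0], [0.004, -0.0, -1.0]]
contact_force: [-15.0, -1.8, 9.6]
opening: 0.004
gripper_force: 7.5
```

The force jumped from 3 N to 15 N and the motion stopped, so the rack is against the stop. I'll back straight off, rise, and look.

Request:
step_arm([
  [[0, 0.004, 0, 0, 0], [0, 0.02, 0, 0, 0], [0, 0.04, 0, 0, 0], [0, 0.05, 0, 0, 0], [0, 0.02, 0, -0.05, 0], [0, 0, 0, -0.05, 0], [0, 0, 0, -0.05, 0], [0, 0, 0, -0.05, 0], [0, 0, 0, 0, 0]],
])

```text
t: 8.0
eef_pos: [404.1, -19.7, 256.9]
orientation: [[-0.994, -0.109, 0.007], [-0.109, 0.994, -0.0], [-0.007, -0.001, -1.0]]
contact_force: [0.2, -0.1, -1.0]
opening: 0.0
gripper_force: 0.0
```

Run:
```python
from h import *
import cv2
s=bot.read_state();print(s["t"],s["eef_pos"],s["contact_force"])
a=cv2.resize(bot.snapshot("scene")[170:290,270:470],(800,480),interpolation=2);b=cv2.resize(bot.snapshot("top")[55:225,260:490],(800,591),interpolation=2)
cv2.imwrite("pics/s3.png",a[:,:,::-1]);cv2.imwrite("pics/t3.png",b[:,:,::-1])
```

```text
8.0 [404.12691244 -19.7403817  256.89255253] [ 0.24984397 -0.13171385 -0.96998382]
```

View pics/s3.png

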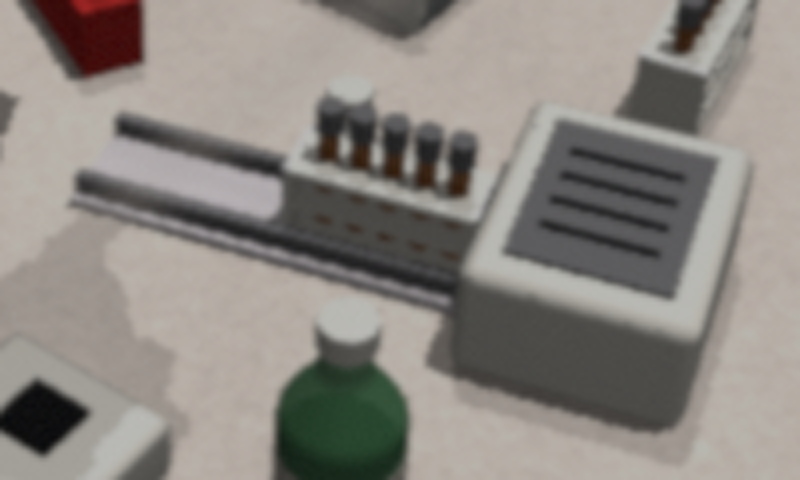

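The rack's far end meets the white housing at crop (485,190), with no gap visible. It sits upright in the rails, and the jar still stands behind it. Next is the panel, but first I'll check how much room there is beside the tall white machine at top-view (560,95).

Run:
```python
from h import *
for z in(0,150,300,400):print(z,[np.round(w("top",u,v,z)[:2]).tolist() for u,v in((487,100),(518,150),(568,156),(568,30),(628,85))],[np.round(w("scene",u,v,z)[:2]).tolist() for u,v in((240,365),(160,395),(330,395))])
```

```text
0 [[712.0, -458.0], [580.0, -535.0], [564.0, -666.0], [899.0, -682.0], [751.0, -836.0]] [[556.0, -399.0], [477.0, -506.0], [713.0, -369.0]]
150 [[667.0, -393.0], [555.0, -458.0], [541.0, -571.0], [829.0, -585.0], [702.0, -717.0]] [[625.0, -465.0], [562.0, -551.0], [751.0, -442.0]]
300 [[623.0, -327.0], [529.0, -382.0], [517.0, -476.0], [758.0, -488.0], [652.0, -599.0]] [[694.0, -532.0], [647.0, -597.0], [789.0, -514.0]]
400 [[594.0, -283.0], [512.0, -331.0], [501.0, -413.0], [711.0, -423.0], [619.0, -520.0]] [[741.0, -576.0], [704.0, -627.0], [814.0, -563.0]]
```

View pics/t3.png

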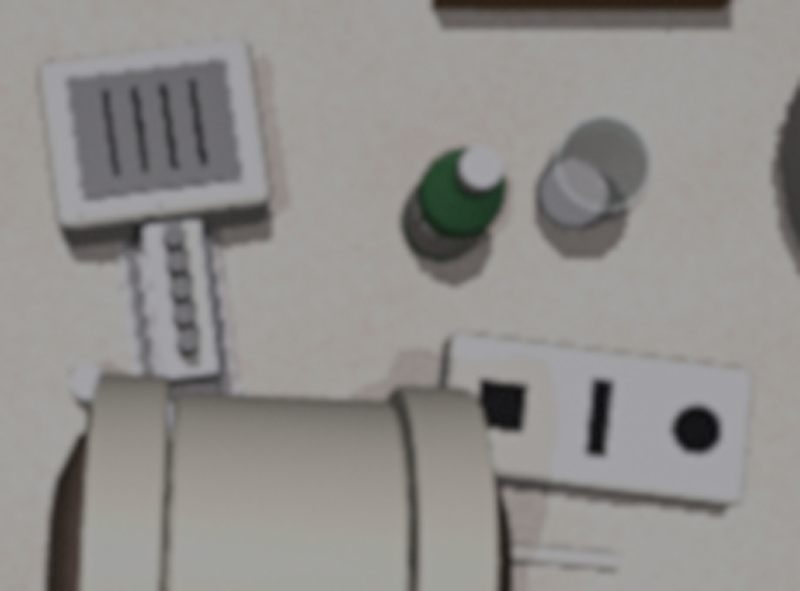

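The top view also shows the rack closed up to the housing, with its far cap at (175,238) beside the stop. The round window is the disc at crop (696,429), the square one is at (502,405) and the long one at (599,417). The start window is the round one, at the right-hand end. The white machine leaves more than 120 mm of room.

Request:
step_arm([
  [[0, -0.0068, -0.0393, 0, 0], [0, -0.0068, -0.0393, 0, 0], [0, -0.0068, -0.0393, 0, 0], [0, -0.0068, -0.0393, 0, 0], [0, -0.0068, -0.0393, 0, 0], [0, -0.0068, -0.0393, 0, 0], [0, -0.0068, -0.0393, 0, 0], [0, -0.0068, -0.0393, 0, 0], [0, -0.0068, -0.0393, 0, 0], [0, 0, 0, 0, 0], [0, 0, 0, 0, 0]],
])

```text
t: 9.48
eef_pos: [501.5, -364.3, 251.7]
orientation: [[-0.994, -0.109, -0.001], [-0.109, 0.994, 0.001], [0.001, 0.001, -1.0]]
contact_force: [0.1, 0.3, -0.6]
opening: 0.004
gripper_force: 0.0
```

Run:
```python
from h import *
import cv2
s=bot.read_state();print(s["t"],s["eef_pos"],s["orientation"][:,0])
print(w("top",460.2,178.4,44),w("scene",227,323,44))
cv2.imwrite("pics/w4.png",bot.snapshot("wrist")[:,:,::-1])
```

```text
9.475 [ 501.54275505 -364.26599445  251.7174168 ] [-0.9940661  -0.10876954  0.00133428]
[ 503.23783649 -365.23453235   44.        ] [ 508.35556118 -364.95259361   44.        ]
```

View pics/w4.png

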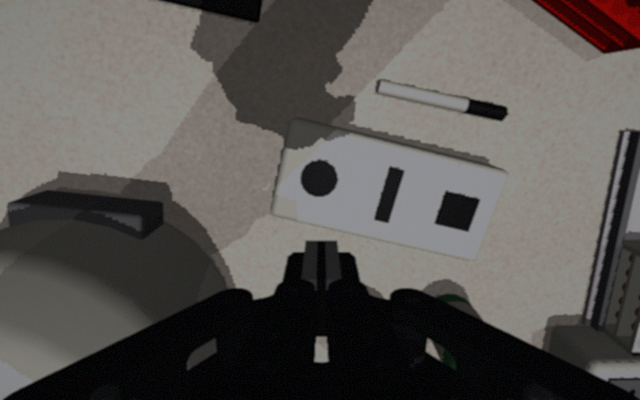

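The round window is at (319,178), straight ahead of the fingers. The long window is at (390,195) and the square one at (458,211), and the machine is clear to the left.

Run:
```python
from h import *
p=wr(319,178,44);s=bot.read_state();print(p,np.array(s["orientation"]).T@(p-s["eef_pos"]))
```

```text
[ 506.6462246  -364.53143194   44.        ] [ -5.07913675  -1.33106252 208.32030702]
```

Request:
step_arm([
  [[0, -0.004, -0.001, 0.04, 0], [0, 0, 0, 0.04, 0], [0, 0, 0, 0.04, 0], [0, 0, 0, 0.03, 0], [0, 0, 0, 0.018, 0], [0, 0, 0, 0, 0]],
])

```text
t: 10.28
eef_pos: [505.5, -364.3, 84.4]
orientation: [[-0.994, -0.11, -0.001], [-0.11, 0.994, 0.001], [0.001, 0.001, -1.0]]
contact_force: [0.1, 0.2, 1.8]
opening: 0.001
gripper_force: 0.0
```

Request:
step_arm([
  [[0, 0, 0, 0, 0], [0, 0, 0, 0, 0], [0, 0, 0, 0, 0], [0, 0, 0, 0, 0], [0, 0, 0, 0, 0], [0, 0, 0, 0, 0], [0, 0, 0, 0, 0], [0, 0, 0, 0, 0], [0, 0, 0, 0, 0], [0, 0, 0, 0, 0], [0, 0, 0, 0, 0], [0, 0, 0, 0, 0], [0, 0, 0, 0, 0], [0, 0, 0, 0, 0], [0, 0, 0, 0, 0], [0, 0, 0, 0, 0], [0, 0, 0, 0, 0], [0, 0, 0, 0, 0], [0, 0, 0, 0, 0], [0, 0, 0, 0, 0]],
])

```text
t: 12.78
eef_pos: [505.9, -365.2, 85.0]
orientation: [[-0.994, -0.109, 0.0], [-0.109, 0.994, -0.0], [-0.0, -0.0, -1.0]]
contact_force: [0.1, -0.0, -0.8]
opening: -0.002
gripper_force: 0.0
```

Run:
```python
from h import *
import cv2
s=bot.read_state();print(s["t"],s["eef_pos"],s["contact_force"])
a=cv2.resize(bot.snapshot("scene")[230:370,150:350],(800,560),interpolation=2);cv2.imwrite("pics/s5.png",a[:,:,::-1])
```

```text
12.775 [ 505.91096551 -365.17183122   85.0222303 ] [ 0.07156536 -0.04799609 -0.76791036]
```

View pics/s5.png

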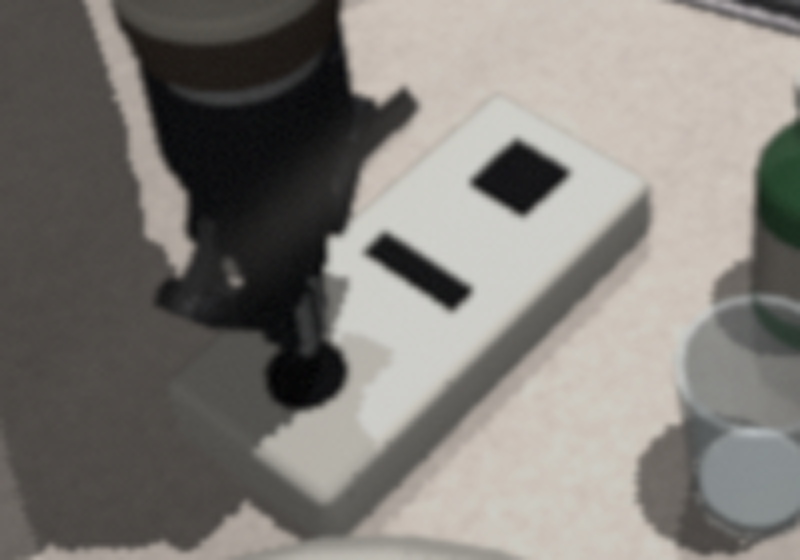

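The shut fingertips hover above the round window at crop (306,370), well away from the other two. I'll hold a little longer, then rise straight up.

Request:
step_arm([
  [[0, 0, 0, 0, 0], [0, 0, 0, 0, 0], [0, 0, 0, 0, 0], [0, 0, 0, 0, 0], [0, 0, 0, -0.03, 0], [0, 0, 0, -0.05, 0], [0, 0, 0, -0.05, 0], [0, 0, 0, -0.05, 0], [0, 0, 0, -0.02, 0], [0, 0.03, 0, 0, 0], [0, 0.04, 0, 0, 0], [0, 0.04, 0, 0, 0], [0, 0.04, 0, 0, 0], [0, 0, 0, 0, 0], [0, 0, 0, 0, 0], [0, 0, 0, 0, 0], [0, 0, 0, 0, 0]],
])

```text
t: 14.95
eef_pos: [357.5, -381.4, 284.6]
orientation: [[-0.994, -0.11, -0.0], [-0.11, 0.994, 0.0], [0.0, 0.001, -1.0]]
contact_force: [0.2, 1.3, -0.2]
opening: -0.002
gripper_force: 0.0
```

Run:
```python
from h import *
import cv2
s=bot.read_state();print(s["t"],s["eef_pos"],s["contact_force"])
cv2.imwrite("pics/s6.png",bot.snapshot("scene")[:,:,::-1])
```

```text
14.95 [ 357.46308172 -381.36921597  284.61840213] [ 0.17947545  1.29814807 -0.18549105]
```

View pics/s6.png

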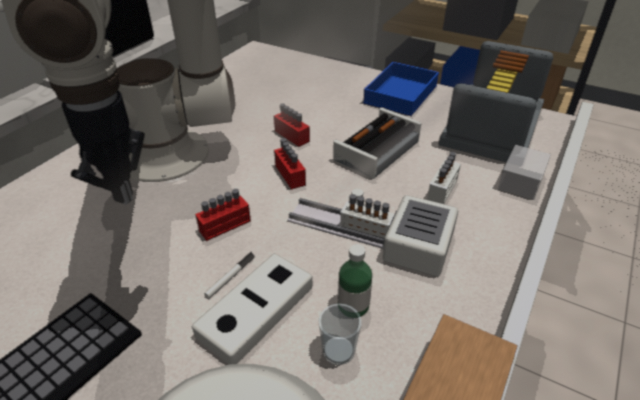

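The rack is home at (367,212), everything else is where it stood, and the hand is well clear.

```bash
python3 -c "
from bench import bot
print(bot.finish_job())"
```

```text
the job is handed in; nothing more can be done
None
```

I pushed the rack home against the back stop, held the fingertips about 20 mm above the round window for over 2.5 s without touching the panel, drew the hand well clear, and handed the job in at about 15 s; no verdict came back.

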